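# Seat the offcut and bring the centre punch over its mark

### The arm

A 6-joint arm with a two-finger parallel gripper is mounted at the origin on the work surface. World frame = base frame: x ahead of the robot, y to its left, z up, the work surface at z = 0. Lengths are in mm, angles in rad, forces in N, time in s.
With the tool pointing down it reaches from about 225 to 725 mm from the base axis. Payload 3.1 kg.
Tool frame: the origin (TCP) lies between the finger pads; the fingertips stand 8 mm ahead of it and the grasp point (between the pads) lies 11 mm behind it; z points along the fingers, y is the direction in which the jaws open and shut (so a half turn about z gives the same grasp; the last joint's range is limited). The gripper opens to 85 mm and grips with 20 to 120 N. Pads are 22 mm wide; open, the fingers measure 114 mm over their backs; the gripper's body (76 mm by 85 mm) begins 54 mm behind the grasp point. The pads swing forward as they close: fully open they stand 13 mm farther back than shut.
Start: joints at [-1.25, 0.048, 0.099, 1.622, 0, 1.443], TCP at [227.774, -473.008, 239.312] pointing down, gripper open.
Joint ranges: [-2.91, 2.91], [-0.99, 1.94], [-1.21, 1.42], [-2.12, 2.29], [-1.49, 1.47], [-3.14, 3.14]. Speed limits (rad/s): [2.79, 2.79, 3.14, 3.14, 3.14, 3.14].

### API

Orientations are given as a 3x3 rotation matrix whose columns are the frame's x, y, z axes.
In Python, from bench import ctrl gives the robot as it stands. Calls block until the motion is done:
- ctrl.movep(position, orientation): joint-space move of the TCP to a pose.
- ctrl.move_straight(position, rotation=None, v=150, guard=None): straight line of the TCP; rotation=None keeps the orientation; v is the mean speed in mm/s. With guard (N) it stops when the force on the tool has changed by that much, and returns True; else False.
- ctrl.set_joints(angles): joint-space move.
- ctrl.release() and ctrl.grab(): open the fingers fully, or close them until they stop; the grip force is fixed at half the most.
- ctrl.pause(seconds).
- ctrl.ik(position, orientation): joint angles nearest the present ones, or None.
- ctrl.get_obs(): the state.
- ctrl.get_image(name): name is "scene" or "top" or "wrist"; returns a dict with "pixels" (420x560x3 uint8, red, green, blue), "z_map" (420x560 float32, mm along the optical axis (not along the pixel's ray), 0 where there is no reading), "intrinsics" (3x3 intrinsics, pixels), "dist_coeffs" ([k1, k2, p1, p2, k3] as OpenCV has them; the pictures are not rectified), "R" (3x3) and "t" (3): a world point X has camera coordinates R X + t. Camera axes: x right, y down, z forward; pixel columns grow to the right and rows downward; lengths in mm; the calibration is good to about 2 mm. A picture is of the moment at which its call begins.
A pose or a line that the arm cannot do raises ctrl.PlanningError and nothing moves.
- ctrl.finish_job(): hands the job in, once; it reports no verdict.
The state is a dict: "t": time; "joint_pos": joint angles; "qvel": joint speeds; "joint_torque": joint torques, N m; "eef_pos": TCP position; "ee_rot": TCP orientation; "contact_force": force on the tool from outside, world axes, zero at the start; "ft_torque": the same for the moment, N m; "opening": opening from 0.0 (shut) to 1.0 (fully open).
Only numpy, scipy, OpenCV 4.12 (cv2) and the standard library are available. Lean on these libraries where they do the work, as an engineer would, in place of code of your own. Each camera call takes 0.05 s, during which the arm holds its last target. There are 200 camera calls.

### The job

Seat the steel box-section offcut, marked face still up, flat and fully down in the pocket of the green-cornered marking jig and let go of it. Only then draw the centre punch out of its leaning yellow holder, turn it upright with its point down, and finish while still holding it, steady, with the point about 30 mm above the white cross on the offcut. The punch must not touch the offcut, and the hammer, tape measure and cutting disc stay where they are.

Things in the scene. Friction and masses are not known exactly. Their poses are not given: they have to be found in the camera images.
- offcut_center (a point): Centre of the loose offcut of steel box section (hollow, open at both ends), 70 x 40 x 25 mm (its x, y, z; z up), about 0.27 kg; it starts flat on the bench with its marked face up. A grasp across its 40 mm width (fingers closing along its y) suits it. Half a turn about z makes no difference.
- cross (a point): The white scribed cross in a blue patch, at the middle of the offcut's top face, 12.5 mm above offcut_center; axes as the offcut's.
- pocket (a point): Centre of the pocket floor of the fixed jig, a dark plate 140 x 110 x 12 mm with green corner stops; z up. Pocket 74 (x) x 44 mm (y): 2 mm play all round the offcut. The floor is 12 mm above the bench; stops rise 15 mm above it, their upper half flared as lead-in. Both long sides have a 48 mm gap in the middle for fingers down to the floor. Seated, the cross is 25 mm above this point.
- punch_grip (a point): Where to grip the loose centre punch, on its axis: a round rod 14 mm in diameter, 150 mm long, about 0.14 kg, steel below, brass above, red cap. z runs along the rod from point to cap (at first leaning 45 degrees, cap towards the robot's side). This point is in the brass part, 115 mm from the point, 35 mm from the cap's end.
- punch_point (a point): The tip of the punch's conical point (cone 20 mm long); axes as punch_grip. It starts at the bottom of the holder's hole.
- holder_mouth (a point): Centre of the mouth of the hole in the fixed punch holder: a yellow block 44 x 44 x 82 mm leaning 45 degrees on a 120 x 70 x 8 mm plate. Site axes are the plate's (z up); the hole's axis runs outward along -x and +z in equal parts. Hole 16 mm wide, 75 mm deep; the punch sits loose in it, 75 mm sticking out, its grip point 40 mm outside the mouth. Mouth 82 mm above the bench.
- holder_seat (a point): Bottom of the holder's hole, 75 mm from the mouth along its axis; the punch's point rests there.
- hammer_mid (a point): A bystander: the hammer lying on the bench beyond the jig, near this point; leave alone.
- tape: A bystander: orange tape measure, 66 x 30 x 62 mm, standing on the bench; origin under its centre; leave alone.
- disc: A bystander: green cutting disc, 115 mm across, 5 mm thick, lying flat; origin under its centre; leave alone.
Things that resemble listed ones, but are neither listed nor needed, are in the scene too. What is shaped like the part that bears pocket but red is not meant. Of the things that look like the part that bears holder_mouth, the smaller one is meant.

How it is judged:
By the outcome, as a careful person would: the job done as asked, in the order asked, and still so for the second after the job is handed in, while the arm keeps its last pose, push and grip.
It also fails if it takes over 54 s, if anything falls off the work surface, if the arm or the gripper's body presses on something with over 40 N, if the wrist force passes 120 N, or if a joint passes its speed limit or range.

## Working session

There is one attempt and no reset: what is moved stays moved. The work goes in short steps, each a Python script; the robot and the scene stay as the last script left them, time stands still between calls to the robot, and variables do not carry over. Pictures are saved under pics/ and viewed, about 8 in all and at most 12, crops included, and the job is handed in when it is done.

```bash
mkdir -p pics; ls
cat > h.py <<'E'
import numpy as np, cv2, pickle
from bench import ctrl
def snap(n,f):
    im=ctrl.get_image(n); pickle.dump(im,open(f'pics/{f}.pkl','wb'))
    cv2.imwrite(f'pics/{f}.png',cv2.cvtColor(im['pixels'],cv2.COLOR_RGB2BGR)); return im
def load(f): return pickle.load(open(f'pics/{f}.pkl','rb'))
def crop(f,x0,y0,w,h,s,out):
    im=load(f)['pixels'][y0:y0+h,x0:x0+w,::-1]
    cv2.imwrite(f'pics/{out}.png',cv2.resize(im,None,fx=s,fy=s,interpolation=cv2.INTER_CUBIC))
def ray(im,px):
    p=cv2.undistortPoints(np.array(px,float).reshape(-1,1,2),np.array(im['intrinsics'],float),np.array(im['dist_coeffs'],float)).reshape(-1,2)
    return np.c_[p,np.ones(len(p))]
def atz(im,px,z):
    "world points where pixel rays meet height z"
    R,t=np.array(im['R']),np.array(im['t']); d=ray(im,px)@R; c=-R.T@t
    return c+d*((np.asarray(z)-c[2])/d[:,2])[:,None]
def dep(im,px):
    R,t=np.array(im['R']),np.array(im['t']); r=ray(im,px)
    z=np.array([im['z_map'][int(round(v)),int(round(u))] for u,v in px])
    return (r*z[:,None]-t)@R
def cloud(im):
    v,u=np.mgrid[0:420,0:560]; px=np.c_[u.ravel(),v.ravel()]
    return dep(im,px).reshape(420,560,3)
E
python3 - <<'E'
from h import *
a=snap('top','top0');b=snap('scene','scene0')
cv2.imwrite('pics/both.png',np.vstack([a['pixels'][:,:,::-1],]))
print(ctrl.get_obs()['t'])
E
```

```text
pics
0.1
```

View pics/top0.png

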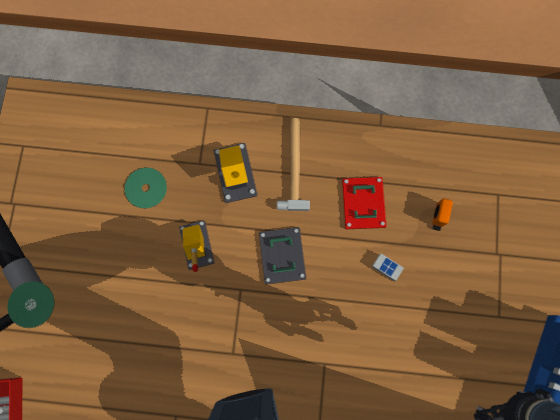

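View pics/scene0.png

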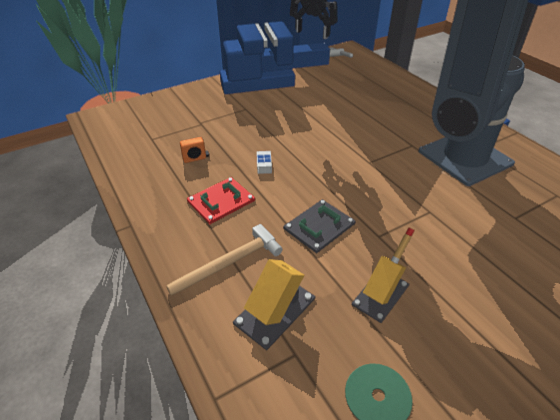

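Top view: the offcut with the blue patch and cross is at (388,267). There are two jigs: dark with green corners at (283,255), which is meant, and red at (363,203). There are two holders: the smaller one holding the punch at (197,245), which is meant, and a larger empty one at (236,172). Hammer (293,165), tape (443,213) and disc (145,188) are bystanders. I'll confirm in one enlarged crop.

Run:
```python
from h import *
crop('top0',170,135,250,160,3.2,'c0')
im=load('top0')
print(np.array(im['intrinsics']),im['dist_coeffs'])
px=[(388,267),(283,255),(197,245),(197,240),(194,267),(293,165),(291,205),(443,213),(145,188)]
print(dep(im,px).round(0))
```

```text
[[523.90132855   0.         286.19879778]
 [  0.         523.90132855 214.44351546]
 [  0.           0.           1.        ]] [-0.00358352  0.          0.          0.          0.        ]
[[ 515. -261.   27.]
 [ 519.   15.   14.]
 [ 512.  231.   89.]
 [ 524.  231.   94.]
 [ 453.  222.  134.]
 [ 764.   13.   27.]
 [ 653.    7.   25.]
 [ 666. -388.   61.]
 [ 665.  411.   -3.]]
```

View pics/c0.png

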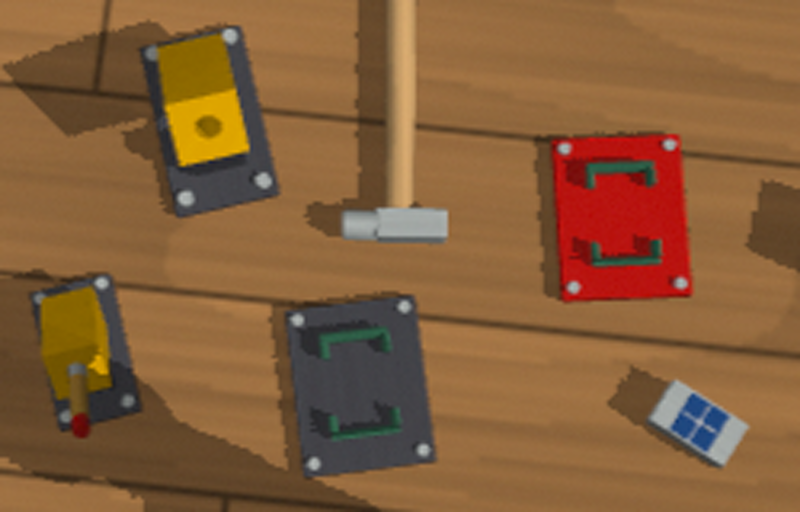

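The crop confirms it: the dark jig has green stops, and the small holder carries the punch with its red cap at crop (80,427). Next I measure yaws and take close-up wrist views.

```bash
cat >> h.py <<'E'
def down(yaw):
    "tool down, tool y (jaw) along world angle yaw"
    y=np.array([np.cos(yaw),np.sin(yaw),0]); z=np.array([0,0,-1.]); return np.c_[np.cross(y,z),y,z]
E
python3 - <<'E'
from h import *
im=load('top0'); f=lambda p:[(170+(a+.5)/3.2-.5,135+(b+.5)/3.2-.5) for a,b in p]
oc=atz(im,f([(676,380),(748,430),(724,466),(650,418)]),25.); print('off',oc.mean(0),np.degrees(np.arctan2(*(oc[0]-oc[1])[[1,0]])))
sc=atz(im,f([(298,320),(405,306),(424,450),(314,464)]),14.); print('jig',sc.mean(0),np.degrees(np.arctan2(*(sc[0]-sc[3])[[1,0]])),np.degrees(np.arctan2(*(sc[1]-sc[2])[[1,0]])))
hc=atz(im,f([(39,298),(101,284),(128,401),(66,415)]),10.); print('hold',hc.mean(0),np.degrees(np.arctan2(*(hc[0]-hc[3])[[1,0]])))
print(ctrl.get_obs()['ee_rot'])
c=oc.mean(0)
a=np.arctan2(*(oc[0]-oc[1])[[1,0]])
for s in (a+np.pi/2,a-np.pi/2): print(s,ctrl.ik([c[0],c[1],200],down(s)))
for s in (np.pi/2,-np.pi/2): print(s,ctrl.ik([*sc.mean(0)[:2],200],down(s)))
E
```

```text
off [ 515.26892481 -262.06227536   25.        ] 60.456624222614685
jig [519.28798561  16.75086543  14.        ] 12.77570353779927 13.20806364942039
hold [524.82977038 248.566745    10.        ] 20.954365334285754
[[ 9.00981616e-01  4.33856728e-01 -6.83549316e-04]
 [ 4.33857172e-01 -9.00979258e-01  2.08117145e-03]
 [ 2.87066481e-04 -2.17165999e-03 -9.99997601e-01]]
2.6259634741204803 [-0.58648595  0.18129865  0.16614961  1.55564728  0.         -1.6416531 ]
-0.5156291794693131 [-0.58648595  0.18129865  0.16614961  1.55564728  0.          1.49993955]
1.5707963267948966 [-9.68755805e-02  2.80808246e-02  6.14794668e-04  1.54333030e+00
  0.00000000e+00 -9.68755805e-02]
-1.5707963267948966 [-9.68755805e-02  2.80808246e-02  6.14794668e-04  1.54333030e+00
  0.00000000e+00  3.04471707e+00]
```

Run:
```python
from h import *
ctrl.movep([500,17,230],down(-1.34)); a=snap('wrist','wj')
ctrl.movep([515,-262,200],down(-0.516)); b=snap('wrist','wo')
o=ctrl.get_obs();print(o['t'],o['eef_pos'],o['joint_pos'])
cv2.imwrite('pics/w2.png',cv2.resize(np.hstack([a['pixels'],b['pixels']])[:,:,::-1],(800,300),interpolation=cv2.INTER_AREA))
cv2.imwrite('pics/wj2.png',cv2.resize(a['pixels'][:,:,::-1],(800,600),interpolation=cv2.INTER_CUBIC))
cv2.imwrite('pics/wo2.png',cv2.resize(b['pixels'][:,:,::-1],(800,600),interpolation=cv2.INTER_CUBIC))
```

```text
3.4083 [ 515.16309994 -261.40852774  200.26371798] [-5.85865667e-01  1.80083604e-01  1.65289388e-01  1.55585694e+00
  4.23143937e-04  1.50075232e+00]
```

View pics/wj2.png

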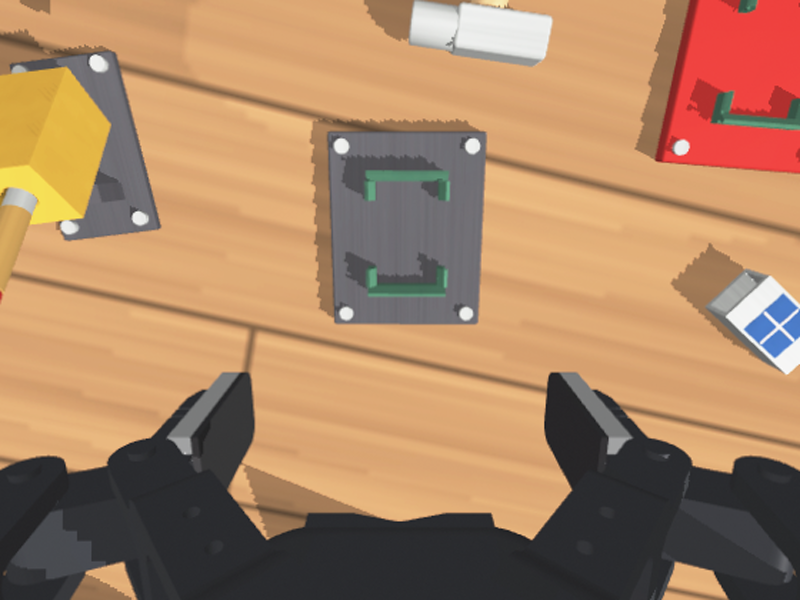

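View pics/wo2.png

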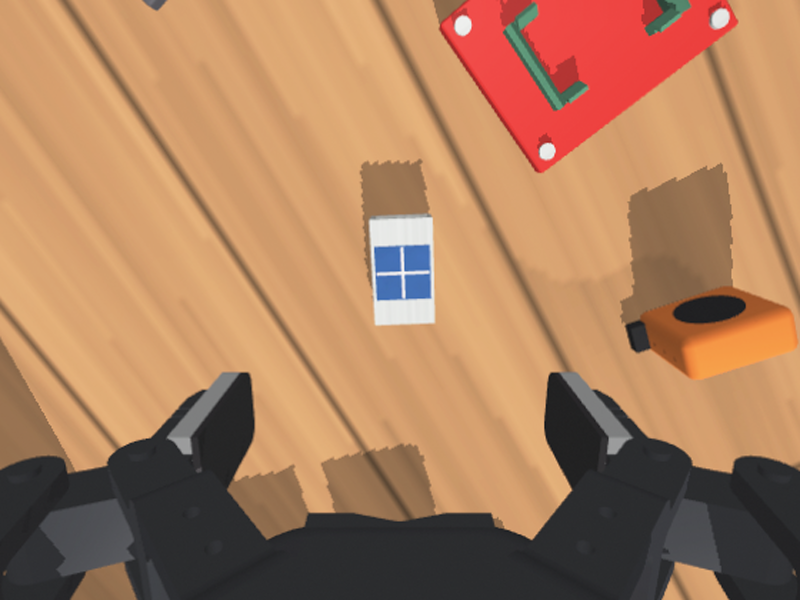

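Jig view: screws at (342,146), (472,146), (466,313) and (347,313). Offcut view: cross at (403,272), top corners (370,218), (432,214), (435,322) and (376,325).

Run:
```python
from h import *
f=lambda p:[((a+.5)*.7-.5,(b+.5)*.7-.5) for a,b in p]
ang=lambda v:np.degrees(np.arctan2(v[1],v[0]))
a=load('wj');b=load('wo')
s=atz(a,f([(342,146),(472,146),(466,313),(347,313)]),14.)
print('screws',s.mean(0),ang(s[0]-s[3]),ang(s[1]-s[2]),ang(s[0]-s[1])-90,np.linalg.norm(s[0]-s[1]),np.linalg.norm(s[0]-s[3]))
s=atz(a,f([(328,131),(486,131),(479,323),(335,323)]),12.)
print('plate',s.mean(0),ang(s[0]-s[3]),ang(s[1]-s[2]),ang(s[0]-s[1])-90,np.linalg.norm(s[0]-s[1]),np.linalg.norm(s[0]-s[3]))
# stops via colour, depth
P=cloud(a); p=a['pixels'].astype(int); m=(p[...,1]>p[...,0]+20)&(p[...,1]>p[...,2]+8); m[:70]=0;m[250:]=0; m[:,400:]=0
print(m.sum(),np.median(P[m],0)); q=P[m&(P[...,2]>20)]
if len(q)>10: r=cv2.minAreaRect(q[:,:2].astype(np.float32)); print('stops',r)
c=atz(b,f([(370,218),(432,214),(435,322),(376,325)]),25.)
print('off',c.mean(0),ang(c[0]-c[3]),ang(c[1]-c[2]),ang(c[0]-c[1])-90,ang(c[3]-c[2])-90, np.linalg.norm(c[0]-c[3]),np.linalg.norm(c[0]-c[1]))
print('cross',atz(b,f([(403,272)]),25.), dep(b,f([(403,272)])))
# punch/holder from wj and top
```

```text
screws [519.13754423  17.37630937  14.        ] 13.175147075890804 13.300731368714514 13.162834024394598 88.97606111128852 119.5811300587081
plate [519.80643068  17.3157807   12.        ] 13.143431154105329 13.69176848685838 13.161469397684698 107.88958873918874 137.9580781587314
1367 [502.12365792  17.47053025  23.00568672]
stops ((521.4414672851562, 18.154308319091797), (91.27301788330078, 57.71403503417969), 13.127869606018066)
off [ 516.8658588  -261.08888133   25.        ] 62.73913415777695 63.03256822893738 64.06412528594885 63.472035799397446 70.8447798511164 38.990978143748606
cross [[ 516.49469372 -261.36920173   25.        ]] [[ 516.45784023 -261.44002916   24.63335959]]
```

Run:
```python
from h import *
yaw=np.radians(63.2-90); R=down(yaw)
ctrl.move_straight([516.5,-261.3,60],R,v=250)
print(ctrl.move_straight([516.5,-261.3,11],v=80,guard=15))
print(ctrl.get_obs()['eef_pos']); ctrl.grab(); o=ctrl.get_obs(); print(o['opening'],o['contact_force'])
ctrl.move_straight([516.5,-261.3,120],v=200)
b=snap('wrist','wg'); o=ctrl.get_obs(); print(o['t'],o['opening'],o['contact_force'],o['eef_pos'])
pickle.dump(o,open('pics/og.pkl','wb'))
cv2.imwrite('pics/wg2.png',cv2.resize(b['pixels'][150:360,140:420,::-1],(800,600),interpolation=cv2.INTER_CUBIC))
```

```text
False
[ 516.45324766 -261.27409587   10.83834888]
0.4560133701381734 [ 0.62471276 -0.84323573  2.31660871]
6.1083 0.4540922638322536 [ 0.04127416  0.07758863 -2.9091258 ] [ 514.99609518 -260.3381931   117.25878011]
```

View pics/wg2.png

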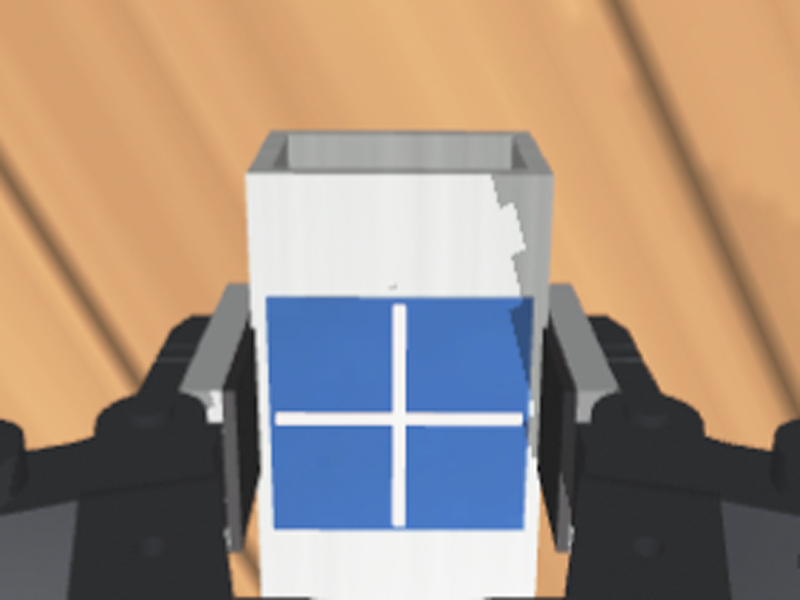

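The offcut is gripped squarely, with the cross at crop (400,419). I'll carry it over the jig and look again once settled.

Run:
```python
from h import *
R=down(np.radians(13.2-90))
ctrl.movep([520,17.4,90],R); ctrl.pause(0.4)
o=ctrl.get_obs(); b=snap('wrist','wh')
print(o['t'],o['eef_pos'],ctrl.get_obs()['eef_pos'])
p=np.array(o['eef_pos']);E=np.array(o['ee_rot']);print(E)
zt=p[2]+14.2
px=b['pixels'].astype(int); print('mid cross est',dep(b,[(279.8,296.5)]),zt)
cv2.imwrite('pics/wh2.png',cv2.resize(b['pixels'][:,:,::-1],(800,600),interpolation=cv2.INTER_CUBIC))
```

```text
7.7417 [520.14475035  16.95148904  90.09384334] [520.12694867  17.04572747  90.07678052]
[[ 9.73743212e-01  2.27649132e-01  1.72805420e-04]
 [ 2.27649144e-01 -9.73743223e-01 -4.99782591e-05]
 [ 1.56890599e-04  8.80049963e-05 -9.99999984e-01]]
mid cross est [[516.52147826  18.04246184 101.33030109]] 104.29384334148004
```

View pics/wh2.png

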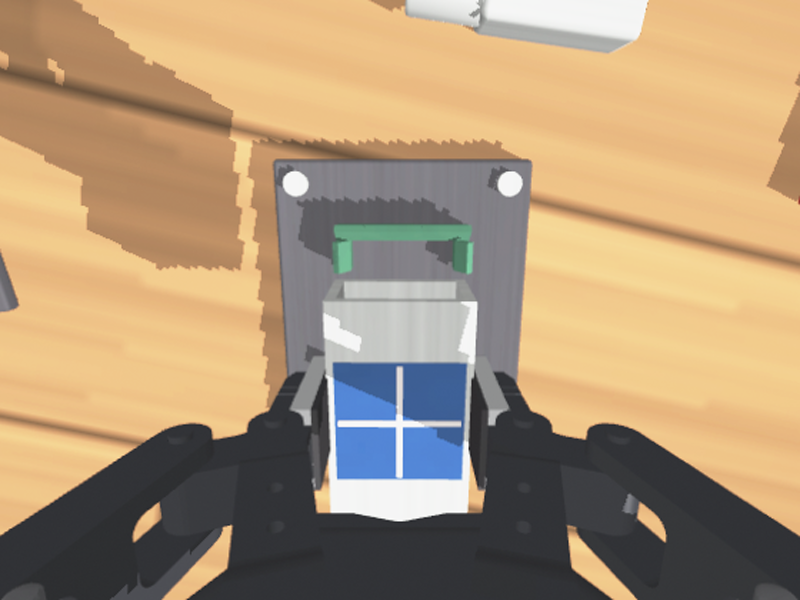

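Run:
```python
from h import *
f=lambda p:[((a+.5)*.7-.5,(b+.5)*.7-.5) for a,b in p]
b=load('wh'); P=cloud(b)
reg=P[260:328,238:322].reshape(-1,3); ok=abs(reg[:,2]-102)<6; reg=reg[ok]
A=np.c_[reg[:,:2]-[518,17],np.ones(len(reg))]; k=np.linalg.lstsq(A,reg[:,2],rcond=None)[0]; print('top plane slope/height',k,len(reg))
g=load('wg');Pg=cloud(g);r=Pg[260:328,238:322].reshape(-1,3);print('wg top z',np.median(r[:,2]))
for z in (k[2],104.3): print('cross',atz(b,f([(400,424)]),z))
s=atz(b,f([(295,183),(509,183)]),14.);u=np.array([np.cos(np.radians(13.2)),np.sin(np.radians(13.2)),0])
print('jig from screws',s.mean(0)-60*u, np.degrees(np.arctan2(*(s[0]-s[1])[[1,0]]))-90)
s=atz(b,f([(276,161),(531,161)]),12.);print('from plate edge',s.mean(0)-70*u,np.linalg.norm(s[0]-s[1]))
c=atz(b,f([(322,300),(478,300)]),k[2]);print('offcut end',c.mean(0)-35*u,np.degrees(np.arctan2(*(c[0]-c[1])[[1,0]]))-90)
print('bench z',np.median(P[20:80,330:420,2]))
```

```text
top plane slope/height [-1.07614584e-03  1.30443723e-03  1.02415630e+02] 5682
wg top z 130.4055800567437
cross [[517.06702761  18.15094129 102.41562989]]
cross [[518.11921977  18.39955031 104.3       ]]
jig from screws [519.09696744  17.68462454  14.        ] 13.169459215699987
from plate edge [518.1225875   16.81710899  12.        ] 106.48120688083995
offcut end [517.75908713  18.31398055 102.41562989] 13.182035697233346
bench z -0.8190429382468774
```

Run:
```python
from h import *
ctrl.move_straight([521.2,16.4,42],v=150); ctrl.pause(.2); print(ctrl.get_obs()['eef_pos'],ctrl.get_obs()['contact_force'])
g=ctrl.move_straight([521.2,16.4,22.5],v=25,guard=12)
o=ctrl.get_obs(); print(g,o['t'],o['eef_pos'],o['contact_force'],o['ft_torque'])
```

```text
[522.57493864  16.31765725  43.68893994] [ 0.31730412 -0.46535238 -2.64760191]
True 9.1833 [520.80434941  16.42742879  23.90506334] [0.73362238 0.2533374  4.58032592] [-0.05764923 -0.01348441 -0.05306687]
```

Run:
```python
from h import *
g=ctrl.move_straight([521.0,16.4,22.3],v=20,guard=15); ctrl.pause(.2)
o=ctrl.get_obs(); print(g,o['t'],o['eef_pos'],o['contact_force'],o['ft_torque'])
ctrl.release(); ctrl.pause(.1); o=ctrl.get_obs(); print(o['eef_pos'],o['contact_force'])
ctrl.move_straight([521.0,16.4,130],v=250); ctrl.move_straight([495,10,200],v=250); ctrl.pause(.3)
b=snap('wrist','ws');print(ctrl.get_obs()['t'])
P=cloud(b); p=b['pixels'].astype(int)
m=(p.min(2)>150); m=m&(P[...,2]>28)&(np.hypot(P[...,0]-520,P[...,1]-17)<45)|((p[...,2]>p[...,0]+50)&(P[...,2]>28)&(np.hypot(P[...,0]-520,P[...,1]-17)<45))
q=P[m]; A=np.c_[q[:,:2]-[520,17],np.ones(len(q))]; print('top plane',np.linalg.lstsq(A,q[:,2],rcond=None)[0],cv2.minAreaRect(q[:,:2].astype(np.float32)))
print('bench',np.median(P[10:60,300:330,2]))
im=b['pixels'][:,:,::-1]; cv2.imwrite('pics/ws2.png',cv2.resize(im[100:310,140:420],(800,600),interpolation=cv2.INTER_CUBIC))
```

```text
False 9.6333 [520.81923908  16.39934095  23.92041844] [-4.18649629  0.49829808  7.1068229 ] [-0.00305923  0.73889774 -0.04400307]
[520.95659991  16.40152912  22.16681322] [-0.6133288  -0.14693754  0.30124003]
11.6417
top plane [1.91251273e-01 3.64806816e-02 3.79092953e+01] ((522.305908203125, 18.89468002319336), (77.18505096435547, 40.07359313964844), 13.368629455566406)
bench -0.732402337689445
```

View pics/ws2.png

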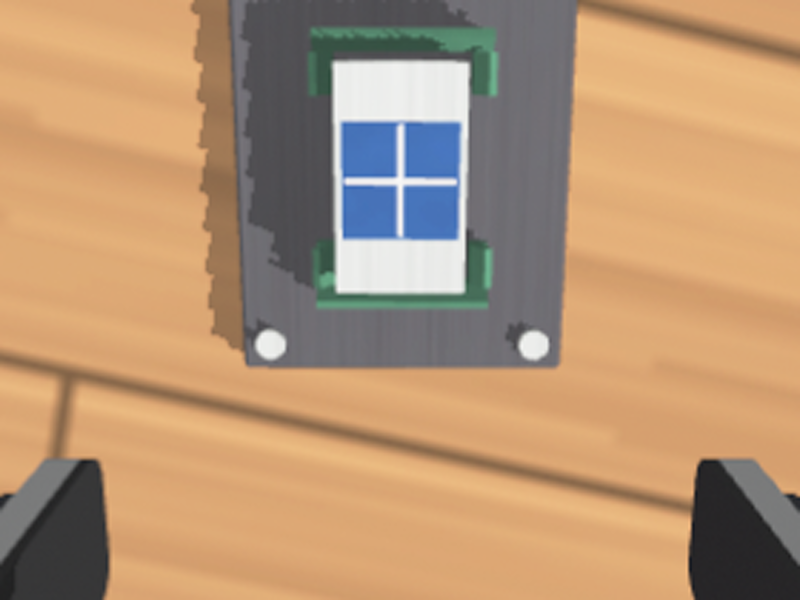

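Run:
```python
from h import *
b=load('ws');P=cloud(b); u=np.array([np.cos(np.radians(13.2)),np.sin(np.radians(13.2))])
# crop px-> image: 140+x*.35, 100+y*.35
for y in range(66,292,18):
    print(y,[P[int(100+y*.35),int(140+x*.35)].round(1).tolist() for x in (350,400,450)])
```

```text
66 [[547.6, 40.3, 36.8], [551.0, 25.6, 36.0], [554.2, 11.7, 36.1]]
84 [[542.7, 39.3, 35.5], [546.2, 24.5, 36.6], [549.5, 10.5, 35.9]]
102 [[537.9, 38.2, 35.7], [541.3, 23.3, 34.1], [544.7, 9.3, 35.6]]
120 [[532.2, 36.9, 36.1], [535.7, 22.0, 36.2], [539.0, 7.9, 36.1]]
138 [[527.3, 35.8, 36.4], [531.0, 20.9, 38.1], [534.2, 6.7, 36.8]]
156 [[522.3, 34.7, 36.1], [525.9, 19.7, 36.5], [529.1, 5.4, 35.9]]
174 [[517.3, 33.6, 36.4], [520.9, 18.5, 36.7], [524.2, 4.2, 36.6]]
192 [[511.3, 32.3, 36.3], [515.1, 17.1, 37.5], [518.3, 2.7, 36.3]]
210 [[506.2, 31.2, 36.2], [509.7, 15.9, 36.0], [513.2, 1.4, 36.1]]
228 [[501.3, 30.0, 37.8], [504.5, 14.6, 35.9], [507.9, 0.1, 35.4]]
246 [[494.9, 28.7, 36.5], [498.5, 13.2, 36.4], [501.6, -1.6, 34.3]]
264 [[489.5, 27.5, 36.0], [493.1, 11.9, 35.7], [496.7, -2.7, 36.2]]
282 [[484.1, 26.3, 36.0], [488.1, 10.8, 37.1], [491.6, -3.9, 37.2]]
```

The offcut is seated: its top is flat at about 36 mm everywhere, and the camera reads about 0.8 mm low on the bench, so that is 37 mm. It sits inside the stops with the cross at crop (400,182). Next is the punch.

Run:
```python
from h import *
ctrl.movep([440,205,290],down(np.radians(21-90))); ctrl.pause(.3)
b=snap('wrist','wp'); o=ctrl.get_obs(); print(o['t'],o['eef_pos'],o['joint_pos'])
cv2.imwrite('pics/wp2.png',cv2.resize(b['pixels'][80:290,140:420,::-1],(800,600),interpolation=cv2.INTER_CUBIC))
```

```text
12.8833 [440.17218824 204.17750014 289.41545242] [ 2.96080926e-01 -3.52619963e-02  1.15967740e-01  1.72312144e+00
 -1.22266169e-04  3.07274873e+00]
```

View pics/wp2.png

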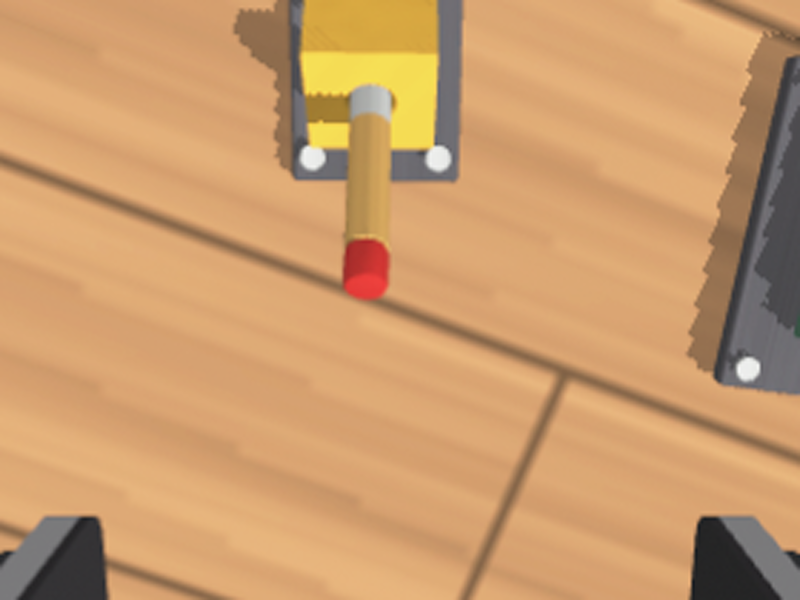

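The wrist view shows the rod running from its mouth exit at (371,100) to the cap end at (366,285) in the crop. I'll fit a 7 mm cylinder to the depth points there.

Run:
```python
from h import *
from scipy.optimize import least_squares
b=load('wp');P=cloud(b); R,t=np.array(b['R']),np.array(b['t']); cam=-R.T@t; print('cam',cam)
cc,rr=np.meshgrid(np.arange(352,386,2.9),np.arange(110,262,2.9)); px=np.unique(np.c_[(140+cc.ravel()*.35).astype(int),(80+rr.ravel()*.35).astype(int)],axis=0)
q=np.array([P[v,u] for u,v in px]); print(len(q),q.min(0),q.max(0))
def ax(x): # point at z=110: x0,x1 ; azimuth, elevation
    d=np.array([np.cos(x[2])*np.cos(x[3]),np.sin(x[2])*np.cos(x[3]),np.sin(x[3])]); return np.array([x[0],x[1],110.]),d
def res(x):
    p,d=ax(x); return np.linalg.norm(np.cross(q-p,d),axis=1)-7
x0=[478,230,np.radians(201),np.radians(45)]
s=least_squares(res,x0,loss='soft_l1',f_scale=1); p,d=ax(s.x); print('axis',p,d,np.degrees(s.x[2:]),'rms',np.median(abs(res(s.x))))
# centreline edges approach: rays of centre pixels; plane normal -> azimuth for 45deg lean
f=lambda L:[(140+(a+.5)*.35-.5,80+(b_+.5)*.35-.5) for a,b_ in L]
rays=ray(b,f([(371,120),(367.5,235)]))@R; n=np.cross(*rays); n/=np.linalg.norm(n)
print('plane dist of fitted p',(p-cam)@n,'d.n',d@n)
az=np.radians(np.linspace(190,212,221)); print('az for 45deg:',np.degrees(az[np.argmin([abs(n@[np.cos(a)*.7071,np.sin(a)*.7071,.7071]) for a in az])]))
# holder plate near-edge/screw bearings
s2=atz(b,f([(312,158),(438,158)]),10.); print('screws near',s2,np.degrees(np.arctan2(*(s2[0]-s2[1])[[1,0]]))-90)
# cap end centre: face centre px (366,283)
m=[( x,y) for x in range(350,385,3) for y in range(276,294,3)]
print('capface med',np.median(dep(b,f(m)),0))
bm=dep(b,f([(x,y) for x in range(500,640,9) for y in range(180,230,9)])); print('bench',np.median(bm[:,2]))
```

```text
cam [502.38739359 229.88183394 422.74220578]
636 [453.22336491 217.44816819  86.90948997] [502.38739359 243.23052941 422.74220578]
axis [476.29275363 227.32625986 110.        ] [-0.43502071 -0.25515597  0.86351168] [210.3932229   59.71319033] rms 1.6652155903725792
plane dist of fitted p -2.6520089718416404 d.n -0.07882405897907807
az for 45deg: 200.2
screws near [[467.1908416  255.23360193  10.        ]
 [485.82803061 206.45002887  10.        ]] 20.908767437361746
capface med [448.81734597 220.03853266 134.29430579]
bench -1.1833569772638395
```

Run:
```python
from h import *
from scipy.optimize import least_squares
b=load('wp');P=cloud(b); R,t=np.array(b['R']),np.array(b['t']); cam=-R.T@t
f=lambda L:[(140+(a+.5)*.35-.5,80+(b_+.5)*.35-.5) for a,b_ in L]
rows=np.arange(85,262,3.); q=dep(b,f([(371-(y-120)*.03+k,y) for y in rows for k in (-10,-5,0,5,10)]))
q=q[(q[:,2]<160)&(q[:,2]>70)]
def ax(x):
    d=np.array([np.cos(x[2])*np.cos(x[3]),np.sin(x[2])*np.cos(x[3]),np.sin(x[3])]); return np.array([x[0],x[1],110.]),d
rays=ray(b,f([(371,120),(367.5,235)]))@R; n=np.cross(*rays); n/=np.linalg.norm(n)
for free in (1,0):
    Q=q
    def res(x):
        p,d=ax([*x[:3],x[3] if free else np.pi/4]); return np.r_[np.linalg.norm(np.cross(Q-p,d),axis=1)-7,30*((p-cam)@n),300*(d@n)*10]
    x=[478,230,np.radians(201),np.radians(45)]
    for i in range(4):
        x=least_squares(res,x,loss='soft_l1',f_scale=1).x; r=res(x)[:-2]; Q=Q[abs(r)<(6,3,2,2)[i]]
    p,d=ax([*x[:3],x[3] if free else np.pi/4]); print(len(q),len(Q),p.round(1),d.round(3),np.degrees(x[2:]).round(1),'med',np.median(abs(res(x)[:-2])))
# screws: plate axis yaw 20.9; near screw mid
for i in range(0,len(rows),8): print(rows[i],dep(b,f([(371-(rows[i]-120)*.03,rows[i])])).round(1))
# compare jig screw in this view with known
print('jig screw',atz(b,f([(748,369)]),14.),'vs wj',atz(load('wj'),[((347+.5)*.7-.5,(313+.5)*.7-.5)],14.))
```

```text
294 130 [478.4 230.8 110. ] [-0.489 -0.19   0.851] [201.2  58.4] med 0.9980913051523732
294 290 [486.3 233.5 110. ] [-0.663 -0.245  0.707] [200.2  45. ] med 0.6034533875633947
85.0 [[503.1 240.   83. ]]
109.0 [[495.9 237.3  91.4]]
133.0 [[489.  234.7  98.5]]
157.0 [[482.2 232.3 105.4]]
181.0 [[475.6 229.8 111.4]]
205.0 [[469.2 227.5 118.1]]
229.0 [[463.2 225.2 125.5]]
253.0 [[457.  223.  130.8]]
jig screw [[450.41401477  47.96572868  14.        ]] vs wj [[450.76868852  47.12981298  14.        ]]
```

Run:
```python
from h import *
from scipy.optimize import least_squares
b=load('wp'); R,t=np.array(b['R']),np.array(b['t']); cam=-R.T@t
f=lambda L:[(140+(a+.5)*.35-.5,80+(b_+.5)*.35-.5) for a,b_ in L]
rows=np.arange(85,262,3.); q=dep(b,f([(371-(y-120)*.03+k,y) for y in rows for k in (-10,-5,0,5,10)]))
q=q[(q[:,2]<160)&(q[:,2]>70)]+[0,0,1.]
def ax(x):
    d=np.array([np.cos(x[2])*np.cos(x[3]),np.sin(x[2])*np.cos(x[3]),np.sin(x[3])]); return np.array([x[0],x[1],110.]),d
def res(x):
    p,d=ax(x); return np.linalg.norm(np.cross(q-p,d),axis=1)-7
x=least_squares(res,[468,227,np.radians(200.5),np.radians(45)],loss='soft_l1',f_scale=1).x
p,d=ax(x); print(p,d,np.degrees(x[2:]),np.median(abs(res(x))))
az=x[2];el=np.pi/4; d=np.array([np.cos(az)*.7071,np.sin(az)*.7071,.7071])
z=-d; y=np.array([-np.sin(az),np.cos(az),0])
m=p+d*(82-110)/.7071; g=m+d*40; print('mouth',m,'grip',g)
for s in (1,-1):
    T=np.c_[np.cross(s*y,z),s*y,z]
    for k in (11,-80,): print(s,k,ctrl.ik(g-d*k,T))
    print('final',ctrl.ik([520,17.5,171],np.c_[np.cross(s*y,[0,0,-1]),s*y,[0,0,-1]]))
```

```text
[469.27405508 227.92169263 110.        ] [-0.66761927 -0.24874541  0.70171948] [200.43467551  44.56512128] 0.41760231850587104
mouth [495.5120392  237.69759102  82.        ] grip [469.00792695 227.82253709 110.284     ]
1 11 [ 0.30092296 -0.76106779 -1.01595806  0.53128474  0.03939644  3.1021656 ]
1 -80 None
final [-0.09529687  0.0308422  -0.05406613  1.485888    0.          2.68964341]
-1 11 [ 0.30092296 -0.76106779 -1.01595806  0.53128474  0.03939644 -0.03942705]
-1 -80 None
final [-0.09529687  0.0308422  -0.05406613  1.485888    0.         -0.45194924]
```

```bash
cat > pg.py <<'E'
from h import *
p0=np.array([469.3,227.9,110.]); az=np.radians(200.6); r=np.array([np.cos(az),np.sin(az),0]); up=np.array([0,0,1.])
d=(r+up)/2**.5; mouth=p0-d*28*2**.5; grip=mouth+40*d; yh=np.array([-np.sin(az),np.cos(az),0])
def tool(th,s):
    "tool frame for grasp with tool z tilted th from the rod axis -d toward vertical"
    nrm=(up-r)/2**.5      # up-side normal of rod
    z=-(np.cos(th)*d+np.sin(th)*nrm); y=s*yh; return np.c_[np.cross(y,z),y,z]
def fin(th,s,a):
    "same grasp with rod vertical, lean azimuth a (r->direction a)"
    R0=tool(th,s); B=np.c_[(up-r)/2**.5, yh, d]  # rod frame: normal, y, axis
    n=np.array([np.cos(a),np.sin(a),0]); # normal direction goes to horizontal n
    C=np.c_[n,np.cross(up,n)*np.sign(np.linalg.det(B)),up]; return C@B.T@R0
def tcp(g,T): return g+11*T[:,2]
E
python3 - <<'E'
from pg import *
print('grip',grip,np.linalg.det(np.c_[(up-r)/2**.5, yh, d]))
for th in range(0,61,10):
    s=1;T=tool(np.radians(th),s)
    pull=[k for k in range(0,131,10) if ctrl.ik(tcp(grip+k*d,T),T) is not None]
    fs=[]
    for a in range(-180,180,15):
        F=fin(np.radians(th),s,np.radians(a)); c=np.array([519.5,17.5,37+30+115])
        if ctrl.ik(tcp(c,F),F) is not None: fs.append(a)
    print(th,pull[:1],pull[-1:],fs, ctrl.ik(tcp(grip+0*d,T),T))
E
```

```text
grip [469.03390519 227.79998154 110.28427125] -0.9999999999999999
0 [0] [60] [-180, -165, -150, -135, -120, -105, -90, -75, -60, -45, -30, -15, 0, 15, 30, 45, 60, 75, 90, 105, 120, 135, 150, 165] [ 0.29885669 -0.76140563 -1.01608845  0.53163646  0.04289486  3.09865827]
10 [0] [130] [-180, -165, -150, -135, -120, -105, -90, -75, -60, -45, -30, -15, 0, 15, 30, 45, 60, 75, 90, 105, 120, 135, 150, 165] [ 0.30579304 -0.58130038 -0.83085378  0.71105643  0.03081678  3.09755356]
20 [0] [130] [-180, -165, -150, -135, -120, -105, -90, -75, -60, -45, -30, -15, 0, 15, 30, 45, 60, 75, 90, 105, 120, 135, 150, 165] [ 0.31193792 -0.40070349 -0.64470688  0.89089455  0.02011035  3.09844667]
30 [0] [130] [-180, -165, -150, -135, -120, -105, -90, -75, -60, -45, -30, -15, 0, 15, 30, 45, 60, 75, 90, 105, 120, 135, 150, 165] [ 0.31718771 -0.21943433 -0.45733847  1.07131697  0.01095796  3.10068394]
40 [0] [130] [-180, -165, -150, -135, -120, -105, -90, -75, -60, -45, -30, -15, 0, 15, 30, 45, 60, 75, 90, 105, 120, 135, 150, 165] [ 0.32157323 -0.03723064 -0.26831078  1.25251228  0.00330804  3.10377238]
50 [0] [130] [-180, -165, -150, -135, -120, -105, -90, -75, -60, -45, 45, 60, 75, 90, 105, 120, 135, 150, 165] [ 3.25183980e-01  1.46281697e-01 -7.69807980e-02  1.43474907e+00
 -2.99355055e-03  3.10736943e+00]
60 [0] [130] [-150, -135, -120, -105, -90, -75, -60, 60, 75, 90, 105, 120, 135, 150, 165] [ 0.32812523  0.33167032  0.11764708  1.61844913 -0.00812893  3.11124975]
```

Coaxial drawing runs out of joint range, so I'll grasp with the tool tilted 20° from the rod. I'm correcting for the roughly 1.3 mm sideways camera bias seen with the gripped offcut.

```bash
sed -i 's/^d=(r+up)/p0=p0-1.3*np.array([-.352,.936,0])*-np.sign(-1) if False else p0+np.array([.46,-1.2,0])\nd=(r+up)/' pg.py; sed -i 's/^p0=p0-1.3.*else p0+/p0=p0+/' pg.py
python3 - <<'E'
from pg import *
T=tool(np.radians(20),-1); e=tcp(grip,T)
ctrl.movep(e-100*T[:,2],T)
g=ctrl.move_straight(e-30*T[:,2],v=150); g=ctrl.move_straight(e,v=50,guard=8); ctrl.pause(.3)
o=ctrl.get_obs(); print(g,o['t'],o['eef_pos'],e,o['contact_force'])
b=snap('wrist','wq'); cv2.imwrite('pics/wq2.png',cv2.resize(b['pixels'][150:360,140:420,::-1],(800,600),interpolation=cv2.INTER_CUBIC))
E
```

```text
False 17.1833 [474.0158872  228.31448835 100.74071962] [473.84545958 228.2356233  100.31488559] [ 0.53717524 -0.23724681 -0.34672782]
```

View pics/wq2.png

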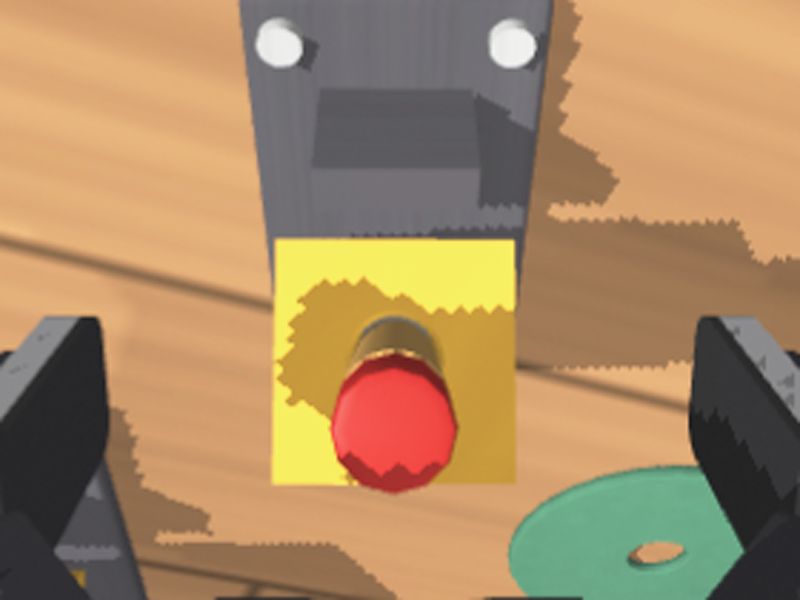

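The rod (column 394) is centred between the fingers (102 and 692). Grab and draw.

Run:
```python
from pg import *
ctrl.grab(); o=ctrl.get_obs(); print(o['opening'],o['contact_force'],o['ft_torque'],o['eef_pos'])
T=tool(np.radians(20),-1); e=tcp(grip,T)
g=ctrl.move_straight(e+35*d,v=80,guard=20); o=ctrl.get_obs(); print(g,o['contact_force'],o['opening'])
if not g:
    g=ctrl.move_straight(e+95*d,v=120,guard=20); ctrl.pause(.3); o=ctrl.get_obs(); print(g,o['t'],o['contact_force'],o['opening'],o['eef_pos'])
```

```text
0.14750012410645424 [-0.25648753 -0.98242406  1.12371471] [-0.29527268  0.30683265 -0.04299447] [473.95047313 228.06833507 100.38339519]
False [ 0.55499139 -0.74319028 -0.71229347] 0.1468737556836955
False 19.425 [-0.06710079  0.50144867 -1.80169346] 0.14460466543111417 [410.78048688 204.52768677 166.5820525 ]
```

Run:
```python
from pg import *
T=tool(np.radians(20),-1); e=tcp(grip+95*d,T)
ctrl.move_straight(e+[0,0,80],v=200)
F=fin(np.radians(20),-1,np.radians(20.6)); c=np.array([519.2,16.5,37+60+115])
ctrl.movep(tcp(c,F),F); ctrl.pause(.5)
o=ctrl.get_obs(); print(o['t'],o['eef_pos'],tcp(c,F),o['joint_pos'],o['opening'])
s=snap('scene','s1');tt=snap('top','t1');w=snap('wrist','w1')
def pr(im,X): return cv2.projectPoints(np.array(X,float).reshape(-1,1,3),cv2.Rodrigues(np.array(im['R']))[0],np.array(im['t']),np.array(im['intrinsics'],float),np.array(im['dist_coeffs'],float))[0].reshape(-1,2)
print(pr(s,[[519.2,16.5,37],[519.2,16.5,97],[519.2,16.5,212]]),pr(w,[[519.2,16.5,37],[519.2,16.5,97]]))
u,v=pr(s,[[519.2,16.5,80]])[0].astype(int); x0,y0=u-60,v-60
a=cv2.resize(s['pixels'][y0:y0+90,x0:x0+120,::-1],None,fx=6.6,fy=6.6,interpolation=cv2.INTER_CUBIC); print(x0,y0); cv2.imwrite('pics/s1c.png',a)
cv2.imwrite('pics/w1c.png',cv2.resize(w['pixels'][:,:,::-1],(800,600),interpolation=cv2.INTER_CUBIC))
```

```text
21.5167 [515.59896753  15.43501326 202.15303084] [515.67833662  15.17629376 201.66338117] [-0.02356994  0.38132705  0.36475258  1.87873358 -0.12829754 -0.36248137] 0.14371720543926314
[[320.45637864 215.45231604]
 [322.18085316 196.45655872]
 [325.90847857 155.33111325]] [[276.68252642 257.78974246]
 [276.12494592 263.14982574]]
261 141
```

View pics/s1c.png

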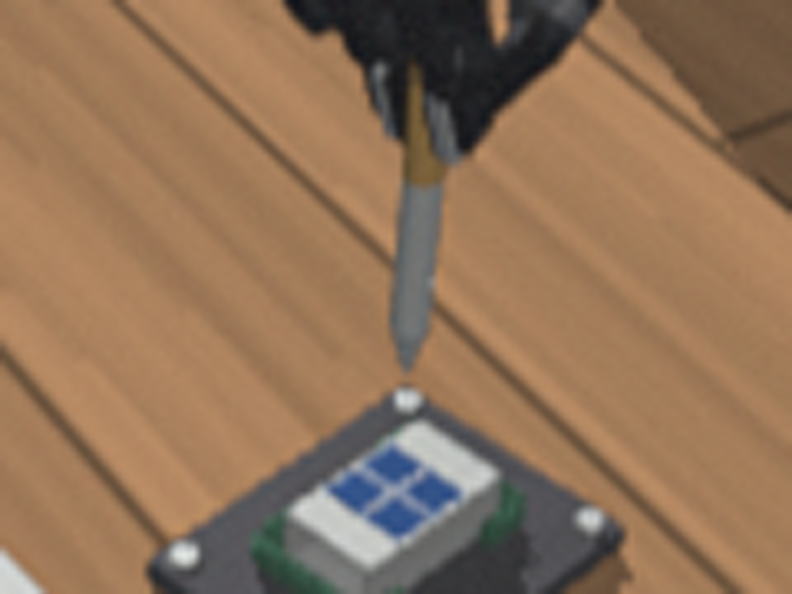

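The scene crop shows the tip at (406,370), which is pixel (322.1,196.6), and the cross at (396,492), which is (320.6,215.1). Both are within 0.4 px of prediction, and the rod looks vertical in this view. I'll check its tilt in the depth direction, then descend.

Run:
```python
from pg import *
def tilt(n,tip):
    s=load(n); X=[(261+(a+.5)/6.6-.5,141+(b+.5)/6.6-.5) for a,b in tip]; return dep(s,X)
L=[(a,y) for y in range(205,320,7) for a in (round(421-(y-205)*.105),)]
q=tilt('s1',L); q=q[abs(q[:,0]-519)<40]; k=np.polyfit(q[:,2],q[:,:2],1); print('rod dxy/dz',k[0],len(q),'mean',q.mean(0))
F=fin(np.radians(20),-1,np.radians(20.6)); c=np.array([519.0,16.7,37+30+115])
g=ctrl.move_straight(tcp(c,F),v=30,guard=8); ctrl.pause(.6)
o=ctrl.get_obs(); print(g,o['t'],o['eef_pos'],tcp(c,F),np.abs(o['qvel']).max(),o['opening'],o['contact_force'])
s=snap('scene','s2'); cv2.imwrite('pics/s2c.png',cv2.resize(s['pixels'][155:245,261:381,::-1],None,fx=6.6,fy=6.6,interpolation=cv2.INTER_CUBIC))
```

```text
rod dxy/dz [-0.02551248 -0.01173821] 17 mean [523.30077141  21.03296652 149.72663035]
False 23.4167 [515.47226636  15.35847242 171.64195685] [515.47833662  15.37629376 171.66338117] 0.0007307533410965175 0.1449722891856451 [ 0.68046792 -0.62518408 -0.9464803 ]
```

View pics/s2c.png

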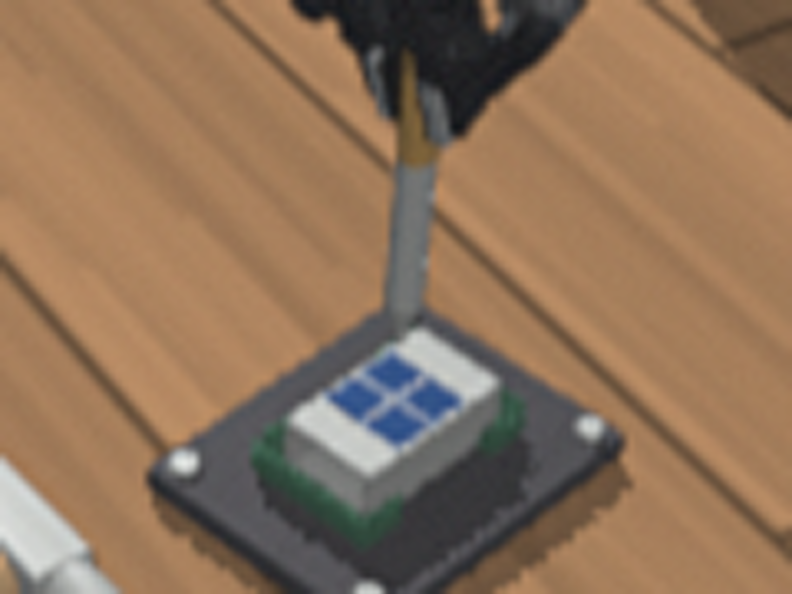

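The tip is near (401,335) and the cross at (396,398). That is 9.5 px apart, or about 30 mm at 19 px per 60 mm. The offcut is still seated and the arm is still.

```bash
python3 -c "
from bench import ctrl
ctrl.finish_job(); print(ctrl.get_obs()['t'])"
```

```text
the job is handed in; nothing more can be done
the job is handed in; nothing more can be done
```

The job is handed in. The offcut is seated marked face up in the green-cornered jig and was released before I touched the punch. The arm finished holding the punch upright, with its point about 30 mm above the cross. My last clock reading was 23.4 s of the 54 s allowed.

- **Offcut:** The corrected depth puts its top flat at about 37 mm, the height expected when it is fully down. The cross is inside the stops. One early plane fit suggested a tilt, but stray pixels likely caused that, and a point-by-point check along the top showed it flat.
- **Punch:** I gripped it with the tool tilted 20° from the rod, because drawing it straight along its own axis would have run out of joint range. In the scene view, the tip and cross were within 0.4 pixel (about 1 mm) of prediction at the hover. After the last descent they were 9.5 pixels apart, which is about 30 mm.
- **Steadiness and tilt:** The joints were at rest, and the force sensor showed no sign of contact. A rough depth fit gave about 1.6° of lean, which is close to what I can resolve.
- **Bystanders:** I did not go near the hammer, tape measure or cutting disc. I took no final picture specifically to check them.

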